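# Unstack the returned test gear and put each piece in its place

### The job

The gear that came back from testing is piled crosswise in one stack on the bench: take it apart and set each piece in its own place - the flat round tin in the round dish, the power brick lying flat in the short tray, the aluminium enclosure lying flat in the long tray. Lean the handheld meter in the metal stand with its jack end on the stand's floor between lip and back plate, its display end up against the back plate and its face outwards. Set everything down gently the way up it came, let go, and leave the mug where it is.

Things in the scene. Friction and masses are not known exactly. Their poses are not given: they have to be found in the camera images.
- tin: Flat round lidded steel tin, diameter 48, height 22, 0.08 kg, on top of the stack. Origin: centre of its underside, z up.
- brick: Black power brick (laptop-type adapter), 105 long (its x) x 50 wide (its y) x 30 high, about 0.25 kg, second from the top, lying across the meter. Origin: centre of its underside, z up.
- meter: Handheld multimeter, grey case, black face, 140 long (its x) x 64 wide (y) x 30 thick (z), about 0.28 kg, balanced at mid-length. Third from the top, face up across the enclosure. Origin: centre of its underside (back), z out of its face; grey-green display at its +x end, four brass jacks at its -x end.
- enclosure: Die-cast aluminium instrument box, 170 long (its x) x 66 wide (its y) x 44 high, about 0.4 kg, at the bottom of the stack, standing on the bench. Origin: centre of its underside, z up.
- dish: Place of the tin: round shallow blue dish fixed to the bench, inner diameter 76, outer 84, floor 4 above the bench, rim 10 above the bench. Origin: centre of its underside.
- short_tray: Place of the brick: the shorter rectangular blue tray fixed to the bench, inside 129 (its x) x 74 (its y), walls 5 thick, floor 4 above the bench, rim 10 above the bench. Origin: centre of its underside.
- long_tray: Place of the enclosure: the longer rectangular blue tray fixed to the bench, inside 194 (its x) x 90 (its y), walls 5 thick, floor 4 above the bench, rim 10 above the bench. Origin: centre of its underside.
- stand: Meter's place: fixed aluminium stand, 110 wide (y), base plate 5 thick. Upright back plate, top 125 above the bench: its inner face at x=+60, facing -x (the robot). Front lip: inner face at x=-65, 6 thick, 8 above the base plate. Origin on the underside, mid-width; +x within 20 deg of straight ahead. Leaning at 40 deg, the meter's foot stands about 105 before the back plate, its x towards +x and up.
- mug: White ceramic mug, bystander, diameter 80, 90 high, between the places at the back. Origin: centre of its underside. Not to be pushed.
There are look-alikes about, which are no part of the job. What is shaped like the meter but pink or turquoise is not meant.

How it is judged:
At the end, for the whole second after the job is handed in: Tin flat on the dish floor within 18 mm of its centre; brick and enclosure flat in the short and long tray within 20 mm; meter leaning in the stand at 28-63 deg, display up, face out, within 30 mm of mid-width, 14 deg of square; all released, at rest; mug moved under 25 mm (horizontal distance between tin and dish below 0.018 m and z of tin in the frame of dish below 0.007 m and angle between each of tin, brick, enclosure's own z axis and vertical below 0.08 rad and horizontal distance between brick and short_tray below 0.02 m and z of brick in the frame of short_tray below 0.007 m and horizontal distance between enclosure and long_tray below 0.02 m and z of enclosure in the frame of long_tray below 0.007 m and angle between meter's own z axis and vertical between 0.48 and 1.1 rad and angle between meter's own x axis and vertical below 1.15 rad and angle between the y axis of meter and the y axis of stand, either way round below 0.25 rad and x of meter in the frame of stand between -0.03 and 0.04 m and y of meter in the frame of stand between -0.03 and 0.03 m and z of meter in the frame of stand above 0.03 m and contact force between meter and stand above 0.3 N and linear speed of each of tin, brick, enclosure, meter below 0.02 m/s and distance of mug from where it was at the start of the episode below 0.025 m); the robot touches nothing.
It fails at once if the mug was knocked away or over (distance of mug from where it was at the start of the episode above 0.025 m or angle between mug's own z axis and vertical above 0.5 rad).
It fails at once if a piece was dropped or banged down hard in its place (contact force between meter and stand above 100 N or contact force between brick and short_tray above 100 N or contact force between enclosure and long_tray above 100 N or contact force between tin and dish above 100 N).
It also fails if it takes over 131 s, if anything falls off the work surface, if the arm or the gripper's body presses on something with over 40 N, if the wrist force passes 120 N, or if a joint passes its speed limit or range.

### The arm

A 6-joint arm with a two-finger parallel gripper is mounted at the origin on the work surface. World frame = base frame: x ahead of the robot, y to its left, z up, the work surface at z = 0. Lengths are in m, angles in rad, forces in N, time in s.
With the tool pointing down it reaches from about 0.25 to 0.775 m from the base axis. Payload 4 kg.
Tool frame: the origin (TCP) lies at the very end of the fingers, on their centre line; the grasp point (between the pads) lies 19 mm behind it; z points along the fingers, y is the direction in which the jaws open and shut (so a half turn about z gives the same grasp; the last joint's range is limited). The gripper opens to 94 mm and grips with 3 to 60 N. Pads are 16 mm wide; open, the fingers measure 119 mm over their backs; the gripper's body (75 mm by 177 mm) begins 78 mm behind the grasp point.
Start: joints at [1.033, 0.087, 1.371, -0, 1.684, -0.103], TCP at [0.232, 0.499, 0.206] pointing down, gripper open.
Joint ranges: [-3.1, 3.1], [-0.76, 2.03], [0.27, 2.55], [-1.08, 4.22], [0.17, 2.65], [-2.57, 2.57]. Speed limits (rad/s): [2.79, 2.79, 3.14, 3.14, 3.14, 3.14].

### API

Orientations are given as [roll, pitch, yaw] about the fixed x, y, z axes, in that order (R = Rz(yaw) Ry(pitch) Rx(roll)).
In Python, from bench import robot, snapshot, models gives the robot as it stands.
- The arm moves only by the tool arm_command, never from a script. Its argument "commands" is text: rows parted by semicolons, each of 7 numbers parted by spaces: the shift along the tool's x, y, z in mm, then the turn, a rotation vector about the tool's x, y, z in degrees, then the opening, from 0 (shut) to 1 (fully open). In form: tx ty tz rx ry rz hand; .... A call has 1 to 12 rows; each row shifts and turns the pose as measured when the row begins, along the tool's axes as they then stand; what a row does not reach is not made up. A row lasts 1/8 s, in which the tool goes at most 62.5 mm and 10.7 degrees, less where a joint would pass 70% of its speed; a pose out of reach is approached as far as the arm can. A call is refused whole if a number of a shift passes 62.5 or a number of a turn 10.7, either way. A call with a gripper value outside its range is refused whole. The fingers move at their own pace and stop on an object; the grip force is fixed at half the most. Time passes only in rows, so rows that do not move let the fingers close. It gives the time, the measured TCP pose, the force and the opening at its end, in the units of the state.
- robot.get_obs(): the state, without advancing time (a new reading comes with each control period).
- snapshot(name): name is "scene" or "top" or "wrist"; returns a dict with "img" (400x640x3 uint8, blue, green, red), "camera_matrix" (3x3 intrinsics, pixels), "origin" and "rotation" of the camera in the world. Camera axes: x right, y down, z forward; pixel columns grow to the right and rows downward; lengths in m; the calibration is good to about 2 mm. A picture is of the moment at which its call begins. There is no depth.
- robot.close_job(): hands the job in, once; it reports no verdict.
Trained networks look in a picture, given as the dict that the camera call returned (one of the last four; its "shot" number tells which), for a name from the list of things; names that differ only in an ending like _2 or _b are one class to them, and where a whole thing is asked for, a point or a joint stands for the part that bears it (a point fixed in the world has none). Each returns a list of dicts, best first, with "conf" (0 to 1); they miss things now and then, are a little off and sometimes report something else, mostly with a low value. They report only what shows in the picture. A call takes as long as a camera call. They do not tell look-alikes from the thing itself.
- models.spot_in(query, picture): "bbox" ([left, top, width, height] as shares, 0 to 1, of the picture: columns of its width, rows of its height, round what is visible of it).
- models.tip_of(query, picture): "centre" ([column, row] as shares, 0 to 1, of the picture: columns of its width, rows of its height: a listed point, or the origin of a listed thing).
The state is a dict: "time": time; "joint_positions": joint angles; "qvel": joint speeds; "joint_torque": joint torques, N m; "tool_pos": TCP position; "ee_rot": TCP orientation; "wrist_force": force on the tool from outside, world axes, zero at the start; "wrist_torque": the same for the moment, N m; "width": finger opening in m.
Only numpy, scipy, OpenCV 4.12 (cv2) and the standard library are available. Lean on these libraries where they do the work, as an engineer would, in place of code of your own. Each camera call takes 0.05 s, during which the arm holds its last target. There are 200 camera calls.

## Working session

There is one attempt and no reset: what is moved stays moved. The work goes in short steps, Python scripts to look and compute and a tool call to move; the robot and the scene stay as the last step left them, time stands still between calls to the robot, and variables do not carry over. Pictures are saved under pics/ and viewed, about 12 in all and at most 16, crops included, and the job is handed in when it is done.

Besides the shell and the picture viewer there is one more tool, called after "Call:" as a command line: name --argument value ..., lists and objects as JSON in quotes. arm_command: Moves the arm, as the interface text tells. Its arguments: {"type":"object","properties":{"commands":{"type":"string"}},"required":["commands"]}

```bash
mkdir -p pics; ls
cat > h.py <<'E'
import numpy as np, cv2
from bench import robot, snapshot, models
from scipy.spatial.transform import Rotation as R
def ray(p,u,v):
    K=np.array(p["camera_matrix"]);d=np.array(p["rotation"])@np.linalg.inv(K)@[u,v,1];return np.array(p["origin"]),d
def at(p,u,v,z):
    o,d=ray(p,u,v);return o+d*(z-o[2])/d[2]
def proj(p,X):
    c=np.array(p["rotation"]).T@(np.array(X,float)-p["origin"]);q=np.array(p["camera_matrix"])@c;return q[:2]/q[2]
E
python3 - <<'E'
from h import *
print(robot.get_obs())
for n in ("top","scene"):
    p=snapshot(n);cv2.imwrite(f"pics/{n}0.png",p["img"]);print(n,p["origin"],np.round(p["rotation"],3).tolist(),p["camera_matrix"])
    for q in "tin brick meter enclosure dish short_tray long_tray stand mug".split():
        for r in models.tip_of(q,p)[:3]:
            u,v=r["centre"][0]*640,r["centre"][1]*400
            print(q,round(r["conf"],2),round(u),round(v),at(p,u,v,0).round(3)[:2])
E
```

```text
pics
{'time': 0.0, 'joint_positions': array([ 1.03287550e+00,  8.79404962e-02,  1.37223666e+00,  1.30648924e-05,
        1.68358771e+00, -1.03117457e-01]), 'qvel': array([ 0.00086665, -0.00035787, -0.00061703,  0.00059595,  0.00035498,
       -0.00136751]), 'joint_torque': array([-6.51257778e-05, -3.40171337e+01, -3.02436340e+01,  7.20215449e-02,
        3.28377122e-02, -1.59992674e-04]), 'tool_pos': array([0.23140723, 0.49835211, 0.20432103]), 'ee_rot': array([-3.13943331e+00, -2.36512710e-04,  2.70679048e+00]), 'wrist_force': array([ 0.31331201,  0.71428189, -0.8861764 ]), 'wrist_torque': array([-0.03452832,  0.05666855, -0.00435179]), 'width': 0.09381111848841596}
top [ 3.23256424e-01 -9.09152304e-04  9.98412924e-01] [-2.99, 0.019, -1.571] [[415.82669754   0.         315.92787377]
 [  0.         415.82669754 199.40152388]
 [  0.           0.           1.        ]]Traceback (most recent call last):
  File "<stdin>", line 8, in <module>
  File "h.py", line 7, in at
    o,d=ray(p,u,v);return o+d*(z-o[2])/d[2]
                                       ~^^^
IndexError: invalid index to scalar variable.
```

```bash
cat > h.py <<'E'
import numpy as np, cv2
from bench import robot, snapshot, models
from scipy.spatial.transform import Rotation as R
def rot(p): return R.from_euler("xyz",p["rotation"]).as_matrix()
def at(p,u,v,z):
    o=np.array(p["origin"]);d=rot(p)@np.linalg.inv(p["camera_matrix"])@[u,v,1];return o+d*(z-o[2])/d[2]
def proj(p,X):
    c=rot(p).T@(np.array(X,float)-p["origin"]);q=np.array(p["camera_matrix"])@c;return q[:2]/q[2]
E
python3 - <<'E'
from h import *
H=dict(tin=.104,brick=.074,meter=.044)
for n in ("top","scene"):
    p=snapshot(n);cv2.imwrite(f"pics/{n}0.png",p["img"]);print(n,p["origin"],p["rotation"])
    for q in "tin brick meter enclosure dish short_tray long_tray stand mug".split():
        for r in models.tip_of(q,p)[:3]:
            u,v=r["centre"][0]*640,r["centre"][1]*400
            print(q,round(r["conf"],2),round(u),round(v),at(p,u,v,H.get(q,0)).round(3)[:2])
E
```

```text
top [ 3.23256424e-01 -9.09152304e-04  9.98412924e-01] [-2.99017671  0.01885772 -1.57146528]
tin 0.6 313 208 [0.442 0.022]
brick 0.65 313 208 [0.444 0.024]
meter 0.81 202 317 [0.203 0.271]
meter 0.57 446 282 [ 0.281 -0.273]
meter 0.55 314 210 [0.445 0.021]
dish 0.78 486 219 [ 0.426 -0.389]
long_tray 0.68 166 218 [0.432 0.383]
stand 0.6 433 139 [ 0.627 -0.272]
stand 0.42 335 116 [ 0.686 -0.029]
mug 0.91 335 119 [ 0.679 -0.03 ]
scene [ 0.87569248 -0.79813776  0.9958642 ] [-2.34257427e+00  9.14488334e-04  4.84406391e-01]
tin 0.49 316 207 [0.444 0.021]
brick 0.93 315 216 [0.444 0.012]
meter 0.87 212 284 [ 0.312 -0.3  ]
meter 0.74 314 223 [0.441 0.012]
meter 0.69 288 161 [0.226 0.229]
enclosure 0.96 319 231 [0.447 0.027]
dish 0.66 229 339 [ 0.421 -0.39 ]
short_tray 0.76 407 201 [0.634 0.275]
long_tray 0.71 359 166 [0.428 0.364]
stand 0.92 326 334 [ 0.623 -0.269]
mug 0.91 386 270 [ 0.679 -0.017]
mug 0.33 316 207 [0.393 0.114]
```

View pics/top0.png

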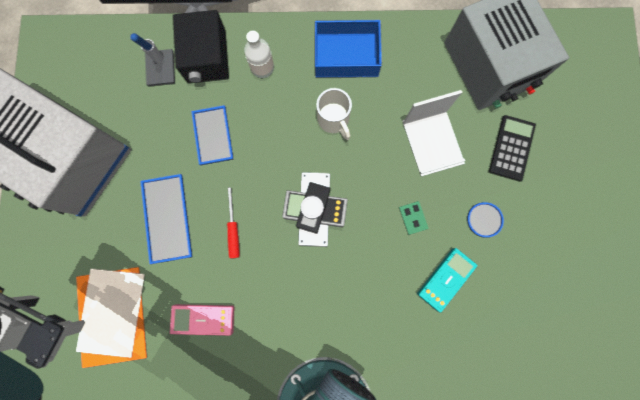

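View pics/scene0.png

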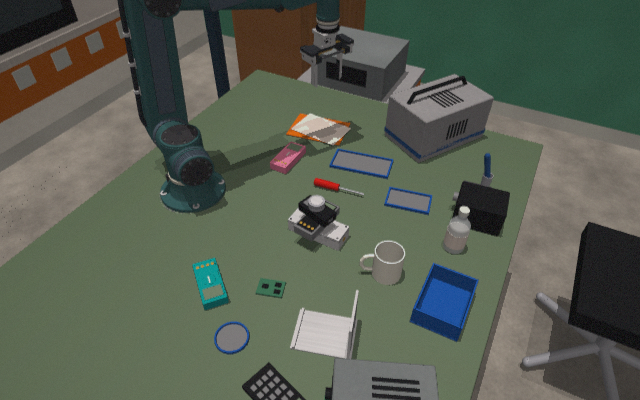

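Run:
```python
from h import *
p=snapshot("top");im=p["img"]
hsv=cv2.cvtColor(im,cv2.COLOR_BGR2HSV)
m=cv2.inRange(hsv,(100,110,60),(130,255,255))
cs,_=cv2.findContours(m,cv2.RETR_EXTERNAL,cv2.CHAIN_APPROX_NONE)
for c in cs:
    if len(c)<60: continue
    P=np.array([at(p,*q[0],.010)[:2] for q in c],dtype=np.float32)
    r=cv2.minAreaRect(P*1000);print(c[:,0].mean(0).round(),np.round(r[0]),np.round(r[1]),round(r[2],1))
a=cv2.resize(im[160:260,260:370],None,fx=7,fy=7,interpolation=cv2.INTER_CUBIC)[:600]
b=cv2.resize(im[80:180,390:480],None,fx=6,fy=6,interpolation=cv2.INTER_CUBIC)
cv2.imwrite("pics/a.png",a);cv2.imwrite("pics/b.png",b)
```

```text
[485. 219.] [ 425. -384.] [83. 83.] 43.0
[166. 219.] [431. 379.] [205. 102.] 9.7
[103. 181.] [523. 538.] [  8. 200.] 58.8
[212. 135.] [638. 276.] [141.  85.] 10.1
[347.  48.] [864. -64.] [168. 153.] 89.5
```

View pics/a.png

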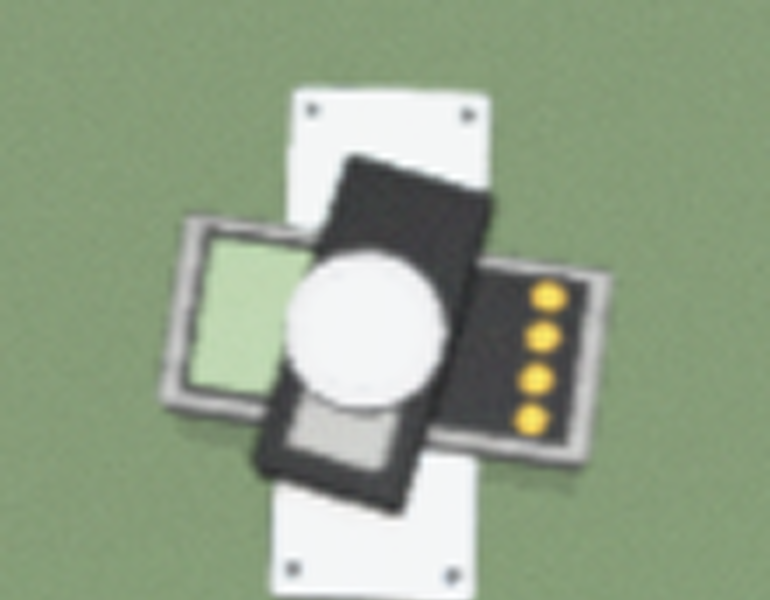

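View pics/b.png

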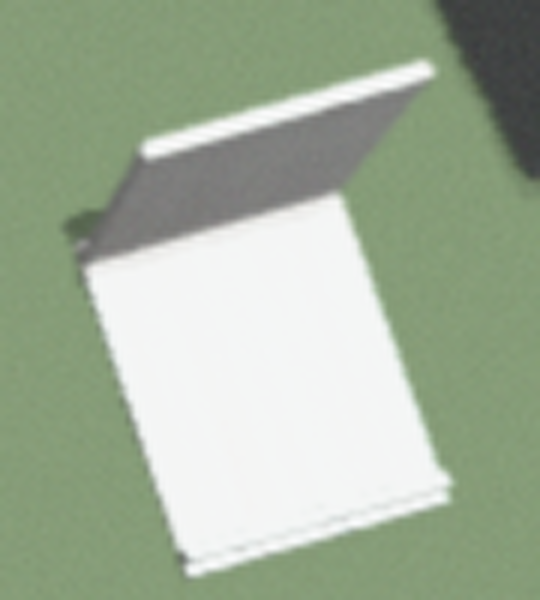

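Run:
```python
from h import *
p=snapshot("top")
def q(pts,z,ox=260,oy=160,s=7): return np.array([at(p,ox+(x+.5)/s-.5,oy+(y+.5)/s-.5,z)[:2] for x,y in pts])
for n,pts,z in (("tin",[(366,330)],.126),("brick",[(350,155),(492,197),(402,515),(257,470)],.104),("meter",[(185,215),(610,270),(588,462),(163,408)],.074),("encl",[(312,109),(467,115),(452,576),(292,569)],.044)):
    P=q(pts,z);print(n,P.mean(0).round(4))
    if len(P)>1:
        r=cv2.minAreaRect((P*1000).astype(np.float32));print(r[1],"x-edge",np.degrees(np.arctan2(*(P[0]-P[3]+P[1]-P[2])[::-1])),"y-edge",np.degrees(np.arctan2(*(P[0]-P[1]+P[3]-P[2])[::-1])))
B=q([(88,265),(343,193)],.005,390,80,6);L=q([(187,575),(452,500)],.011,390,80,6)
print(B,L)
x=B.mean(0)-L.mean(0);print(np.hypot(*x),np.degrees(np.arctan2(x[1],x[0])),"perp",[np.degrees(np.arctan2(*( [-(v[0]),v[1]]))) for v in (B[1]-B[0],L[1]-L[0])], np.hypot(*(B[1]-B[0])))
u=x/np.hypot(*x);print("origin",B.mean(0)-.06*u, L.mean(0)+.071*u)
```

```text
tin [0.4408 0.0241]
brick [0.4428 0.0218]
(46.77696228027344, 103.71925354003906) x-edge -15.995451394065471 y-edge 72.84402689220343
meter [0.4451 0.0192]
(138.3687744140625, 62.891090393066406) x-edge -6.4788712277011395 y-edge 82.4543516406285
encl [0.4486 0.0215]
(52.351985931396484, 153.9336700439453) x-edge -2.15722775613469 y-edge 87.44170455553123
[[ 0.66356339 -0.20110628]
 [ 0.69379356 -0.30718206]] [[ 0.53158595 -0.23531419]
 [ 0.56193468 -0.34281501]]
0.13646185337458627 14.826852847451287 perp [np.float64(-164.09316480821514), np.float64(-164.235013856662)] 0.11029928692216981
origin [ 0.62067626 -0.2694981 ] [ 0.61539627 -0.27089578]
```

```bash
cat > plan.py <<'E'
# plan.py hand x,y,z,yaw,tilt[,n] ... : prints rows from the present pose through waypoints (mm, deg); tilt leans tool forward along its x
import sys
from h import *
o=robot.get_obs();P=np.array(o["tool_pos"])*1000;Q=R.from_euler("xyz",o["ee_rot"]);hand=sys.argv[1]
print("now",P.round(1),np.degrees(o["ee_rot"]).round(1),"w",round(o["width"]*1000,1),"t",round(o["time"],1),"q",np.degrees(o["joint_positions"]).round())
for w in sys.argv[2:]:
    a=list(map(float,w.split(",")));T=np.array(a[:3]);G=R.from_euler("z",a[3],True)*R.from_euler("y",-a[4],True)*R.from_euler("x",180,True)
    rv=(Q.inv()*G).as_rotvec(True);d=Q.inv().apply(T-P)
    n=int(a[5]) if len(a)>5 else int(np.ceil(max(np.abs(T-P).max()/45,np.hypot(*(T-P)[:2])/50,np.abs(rv).max()/8,1)))
    rows=[]
    for i in range(n):
        s=Q*R.from_rotvec(rv*i/n,True);rows.append(" ".join(f"{v:.1f}" for v in [*s.inv().apply((T-P)/n),*(rv/n)])+" "+hand)
    print(n,"; ".join(rows));P,Q=T,G
E
python3 plan.py 1 441,24,210,163.5,0 441,24,125,163.5,0
```

```text
now [231.7 498.8 205.5] [180.   -0.  155.1] w 94.5 t 1.2 q [59.  5. 79.  0. 96. -6.]
11 -35.4 -31.1 -0.4 0.0 -0.0 -0.8 1; -35.0 -31.6 -0.4 0.0 -0.0 -0.8 1; -34.6 -32.1 -0.4 0.0 -0.0 -0.8 1; -34.2 -32.5 -0.4 0.0 -0.0 -0.8 1; -33.7 -33.0 -0.4 0.0 -0.0 -0.8 1; -33.3 -33.4 -0.4 0.0 -0.0 -0.8 1; -32.8 -33.9 -0.4 0.0 -0.0 -0.8 1; -32.4 -34.3 -0.4 0.0 -0.0 -0.8 1; -31.9 -34.7 -0.4 0.0 -0.0 -0.8 1; -31.5 -35.2 -0.4 0.0 -0.0 -0.8 1; -31.0 -35.6 -0.4 0.0 -0.0 -0.8 1
2 0.0 -0.0 42.5 0.0 0.0 0.0 1; 0.0 -0.0 42.5 0.0 0.0 0.0 1
```

Call:
arm_command --commands "-35 -31 0 0 0 -0.8 1; -35 -32 0 0 0 -0.8 1; -35 -32 0 0 0 -0.8 1; -34 -32 0 0 0 -0.8 1; -34 -33 0 0 0 -0.8 1; -33 -33 0 0 0 -0.8 1; -33 -34 0 0 0 -0.8 1; -32 -34 0 0 0 -0.8 1; -32 -35 0 0 0 -0.8 1; -31 -35 0 0 0 -0.8 1; -31 -36 0 0 0 -0.8 1; 0 0 0 0 0 0 1"

```text
time: 2.7
tool_pos: [0.4501, 0.0121, 0.2065]
ee_rot: [3.138, 0.006, 2.868]
wrist_force: [-0.6, 0.7, -0.4]
width: 0.0939
```

```bash
python3 - <<'E'
from h import *
p=snapshot("wrist");cv2.imwrite("pics/w0.png",p["img"]);print(p["origin"],p["rotation"])
for X in ((.4408,.0241,.126),(.4428,.0218,.104)): print(proj(p,X))
for r in models.tip_of("tin",p)[:2]:
    u,v=r["centre"][0]*640,r["centre"][1]*400;print(r,at(p,u,v,.104))
E
python3 plan.py 1 441,24,125,163.5,0
```

```text
[0.38561924 0.02999375 0.38601578] [ 2.90423542 -0.00307697  1.29661907]
[332.66163685 188.60810163]
[330.00886677 186.39506139]
{'centre': [0.5225, 0.465], 'conf': 0.77} [0.44353888 0.02578634 0.104     ]
now [449.4  14.5 206.8] [179.8   0.3 164.5] w 94.1 t 2.8 q [ -6.  -8.  91.   0.  97. -80.]
2 5.5 3.3 40.9 0.1 0.2 0.5 1; 5.4 3.3 40.9 0.1 0.2 0.5 1
```

View pics/w0.png

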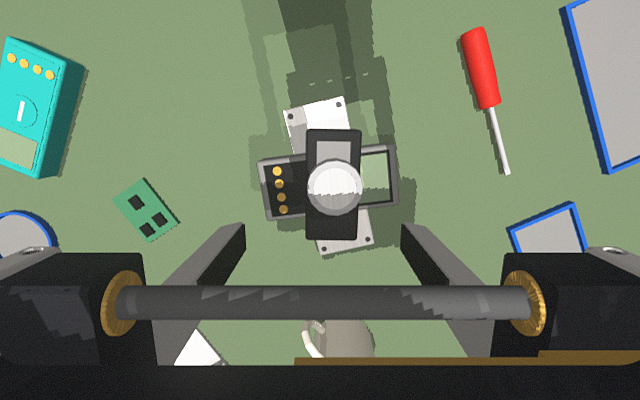

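Call:
arm_command --commands "6 4 30 0 0 0 1; 5 3 30 0 0 0 1; 0 0 20 0 0 0 1; 0 0 0 0 0 0 1"

```text
time: 3.3
tool_pos: [0.4397, 0.0306, 0.1261]
ee_rot: [3.135, 0.008, 2.88]
wrist_force: [-0.2, 0.0, -0.1]
width: 0.0944
```

```bash
python3 plan.py 1 441,24,113,163.5,0,2
```

```text
now [439.7  30.6 126.1] [179.6   0.5 165. ] w 94.4 t 3.3 q [ -4.  -8. 100.   0.  87. -79.]
2 -1.4 -3.0 6.6 0.2 0.2 0.8 1; -1.5 -3.0 6.6 0.2 0.2 0.8 1
```

Call:
arm_command --commands "-1 -3 6 0 0 -0.7 1; -1 -3 6 0 0 -0.7 1; 0 0 0 0 0 0 1; 0 0 0 0 0 0 0.6; 0 0 0 0 0 0 0.4; 0 0 0 0 0 0 0.2; 0 0 0 0 0 0 0.2"

```text
time: 4.18
tool_pos: [0.4423, 0.0249, 0.1172]
ee_rot: [3.133, 0.015, 2.908]
wrist_force: [-0.6, -0.3, 0.2]
width: 0.0575
```

```bash
python3 plan.py 0.2 441,24,190,163.5,0 425,-385,150,163.5,0
```

```text
now [442.3  24.9 117.2] [179.5   0.8 166.6] w 57.5 t 4.2 q [ -4.  -8. 101.   0.  86. -81.]
2 -0.0 -0.3 -36.4 0.2 0.4 1.6 0.2; 0.2 -0.4 -36.4 0.2 0.4 1.6 0.2
10 -10.1 -39.7 4.0 0.0 0.0 0.0 0.2; -10.1 -39.7 4.0 0.0 0.0 0.0 0.2; -10.1 -39.7 4.0 0.0 0.0 0.0 0.2; -10.1 -39.7 4.0 0.0 0.0 0.0 0.2; -10.1 -39.7 4.0 0.0 0.0 0.0 0.2; -10.1 -39.7 4.0 0.0 0.0 0.0 0.2; -10.1 -39.7 4.0 0.0 0.0 0.0 0.2; -10.1 -39.7 4.0 0.0 0.0 0.0 0.2; -10.1 -39.7 4.0 0.0 0.0 0.0 0.2; -10.1 -39.7 4.0 0.0 0.0 0.0 0.2
```

Call:
arm_command --commands "0 0 4 0 0 0 0.55; 0 0 2 0 0 0 0.2; 0 0 0 0 0 0 0.2; 0 0 0 0 0 0 0.2; 0 0 0 0 0 0 0.2; 0 0 0 0 0 0 0.2"

```text
time: 4.92
tool_pos: [0.4424, 0.0249, 0.1114]
ee_rot: [3.133, 0.015, 2.908]
wrist_force: [-0.6, -0.6, 0.4]
width: 0.0465
```

Call:
arm_command --commands "0 0 -20 0 0 0 0.2; 0 0 -40 0 0 0 0.2; 0 0 -20 0 0 1.6 0.2; 0 -20 0 0 0 1.6 0.2; -9 -40 4 0 0 0 0.2; -9 -42 4 0 0 0 0.2; -9 -42 4 0 0 0 0.2; -9 -42 4 0 0 0 0.2; -9 -42 4 0 0 0 0.2; -9 -42 4 0 0 0 0.2; -9 -40 4 0 0 0 0.2; -9 -30 0 0 0 0 0.2"

```text
time: 6.42
tool_pos: [0.4123, -0.3298, 0.1567]
ee_rot: [3.13, 0.01, 2.856]
wrist_force: [0.2, -0.0, -0.8]
width: 0.0459
```

```bash
python3 plan.py 0.2 425,-385,60,163.5,0
python3 - <<'E'
from h import *
p=snapshot("top")
for r in models.tip_of("tin",p)[:2]: print(r)
p=snapshot("wrist");cv2.imwrite("pics/w1.png",p["img"]);print(proj(p,(.425,-.384,.01)))
for r in models.tip_of("dish",p)[:2]:
    u,v=r["centre"][0]*640,r["centre"][1]*400;print(r,at(p,u,v,.0))
E
```

```text
now [ 412.3 -329.8  156.7] [179.3   0.6 163.6] w 45.9 t 6.4 q [ -45.    3.   86.    1.   91. -119.]
3 -8.9 -16.8 32.1 0.2 0.2 0.0 0.2; -9.0 -16.7 32.2 0.2 0.2 0.0 0.2; -9.2 -16.6 32.2 0.2 0.2 0.0 0.2
{'centre': [0.7619, 0.5467], 'conf': 0.53}
[277.3224739  211.39560665]
{'centre': [0.4367, 0.5267], 'conf': 0.66} [ 0.42729906 -0.38360046  0.        ]
```

Call:
arm_command --commands "-9 -17 25 0 0 0 0.2; -9 -17 25 0 0 0 0.2; -9 -17 25 0 0 0 0.2; 0 0 20 0 0 0 0.2; 0 0 10 0 0 0 0.2; 0 0 0 0 0 0 0.2; 0 0 0 0 0 0 0.2"

```text
time: 7.5
tool_pos: [0.4302, -0.3773, 0.0523]
ee_rot: [3.129, 0.015, 2.866]
wrist_force: [0.4, -0.7, -0.6]
width: 0.0462
```

```bash
python3 plan.py 0.2 426,-384,22,163.5,0,3
```

```text
now [ 430.2 -377.3   52.3] [179.3   0.9 164.2] w 46.2 t 7.5 q [ -48.   12.   88.    1.   79. -122.]
3 0.9 -2.7 10.0 0.3 0.3 0.2 0.2; 0.8 -2.6 10.1 0.3 0.3 0.2 0.2; 0.8 -2.6 10.1 0.3 0.3 0.2 0.2
```

Call:
arm_command --commands "1 -3 10 0 0 0 0.2; 1 -3 10 0 0 0 0.2; 1 -3 10 0 0 0 0.2; 0 0 0 0 0 0 0.2; 0 0 4 0 0 0 0.2; 0 0 3 0 0 0 0.2; 0 0 0 0 0 0 0.2"

```text
time: 8.38
tool_pos: [0.4258, -0.3862, 0.0143]
ee_rot: [3.13, 0.017, 2.866]
wrist_force: [-0.3, 0.6, -0.1]
width: 0.0464
```

Call:
arm_command --commands "0 0 1.5 0 0 0 0.2; 0 0 1.5 0 0 0 0.2; 0 0 0 0 0 0 0.2; 0 0 0.5 0 0 0 0.2; 0 0 0 0 0 0 0.2"

```text
time: 9.0
tool_pos: [0.4265, -0.3865, 0.0116]
ee_rot: [3.131, 0.019, 2.867]
wrist_force: [0.7, -0.2, -0.4]
width: 0.0466
```

Call:
arm_command --commands "0 0 0.5 0 0 0 0.2; 0 0 0 0 0 0 0.55; 0 0 0 0 0 0 0.62; 0 0 0 0 0 0 0.62; 0 0 -20 0 0 0 0.62; 0 0 -40 0 0 0 0.7; 0 0 -40 0 0 0 1; 0 0 -40 0 0 0 1; 0 0 0 0 0 0 1"

```text
time: 10.12
tool_pos: [0.4232, -0.3869, 0.1542]
ee_rot: [3.13, 0.017, 2.866]
wrist_force: [0.4, -0.5, 0.1]
width: 0.0922
```

```bash
python3 plan.py 1 442,22,175,163.5,0
python3 - <<'E'
from h import *
p=snapshot("top")
for q in ("tin","dish","brick"):
  for r in models.tip_of(q,p)[:1]:
    u,v=r["centre"][0]*640,r["centre"][1]*400;print(q,at(p,u,v,.004 if q!="brick" else .074),r["conf"])
a=cv2.resize(p["img"][160:260,260:370],None,fx=4,fy=4);b=cv2.resize(p["img"][170:270,440:530],None,fx=4,fy=4);cv2.imwrite("pics/c.png",np.hstack([a,b]))
E
```

```text
now [ 423.2 -386.9  154.2] [179.3   1.  164.2] w 92.2 t 10.1 q [ -49.    8.   81.    1.   91. -123.]
10 9.3 39.9 -1.8 0.1 0.1 0.1 1; 9.3 39.9 -1.8 0.1 0.1 0.1 1; 9.4 39.9 -1.9 0.1 0.1 0.1 1; 9.4 39.8 -1.9 0.1 0.1 0.1 1; 9.5 39.8 -1.9 0.1 0.1 0.1 1; 9.5 39.8 -1.9 0.1 0.1 0.1 1; 9.6 39.8 -2.0 0.1 0.1 0.1 1; 9.6 39.8 -2.0 0.1 0.1 0.1 1; 9.7 39.8 -2.0 0.1 0.1 0.1 1; 9.8 39.8 -2.1 0.1 0.1 0.1 1
tin [ 0.4236498  -0.38773297  0.004     ] 0.62
dish [ 0.4311298  -0.38486197  0.004     ] 0.68
brick [0.44126031 0.02754703 0.074     ] 0.92
```

View pics/c.png

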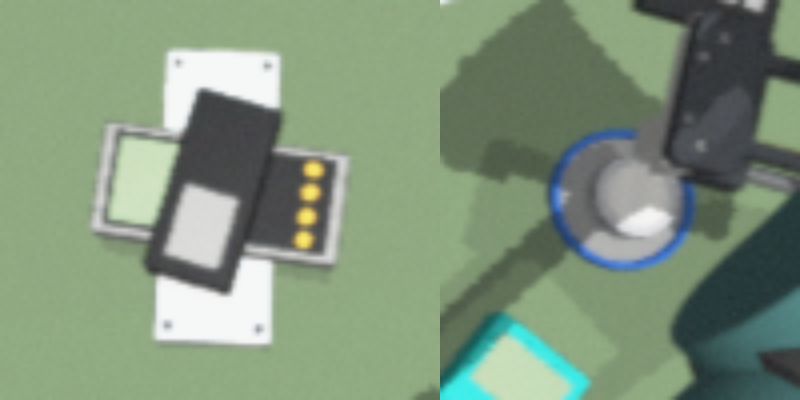

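Call:
arm_command --commands "9 35 0 0 0 0 1; 9 40 -2 0 0 0 1; 9 40 -2 0 0 0 1; 9 40 -2 0 0 0 1; 9 40 -2 0 0 0 1; 9 40 -2 0 0 0 1; 9 40 -2 0 0 0 1; 9 40 -2 0 0 0 1; 9 40 -2 0 0 0 1; 10 30 -2 0 0 0 1; 0 0 0 0 0 0 1"

```text
time: 11.7
tool_pos: [0.4281, 0.027, 0.1522]
ee_rot: [3.115, -0.033, 2.865]
wrist_force: [-0.5, -0.5, -0.5]
width: 0.0942
```

```bash
python3 plan.py 1 442,22,115,163.5,0
```

```text
now [428.1  27.  152.2] [178.5  -1.9 164.1] w 94.2 t 11.7 q [ -5.  -9.  98.   2.  92. -80.]
1 -16.0 -2.0 36.7 1.5 -1.9 0.6 1
```

Call:
arm_command --commands "-8 -1 15 0.8 -1 0.3 1; -8 -1 15 0.8 -1 0.3 1; 0 0 0 0 0 0 1; 0 0 0 0 0 0 1"

```text
time: 12.2
tool_pos: [0.4403, 0.0182, 0.1168]
ee_rot: [-3.135, -0.005, 2.852]
wrist_force: [0.1, 0.5, 0.5]
width: 0.0942
```

```bash
python3 plan.py 1 442,22,84,163.5,0,3
```

```text
now [440.3  18.2 116.8] [-179.6   -0.3  163.4] w 94.2 t 12.2 q [ -5.  -7. 100.  -0.  87. -78.]
3 -0.2 1.5 10.9 -0.1 -0.1 -0.0 1; -0.2 1.4 10.9 -0.1 -0.1 -0.0 1; -0.2 1.4 10.9 -0.1 -0.1 -0.0 1
```

Call:
arm_command --commands "0 1.5 11 0 0 0 1; 0 1.5 11 0 0 0 1; 0 1.5 10 0 0 0 0.8; 0 0 0 0 0 0 0.6; 0 0 0 0 0 0 0.6; 0 0 0 0 0 0 0.6; 0 0 0 0 0 0 0.2; 0 0 0 0 0 0 0.2; 0 0 0 0 0 0 0.2; 0 0 0 0 0 0 0.2"

```text
time: 13.45
tool_pos: [0.4419, 0.0222, 0.0835]
ee_rot: [-3.136, -0.004, 2.851]
wrist_force: [0.9, 0.1, -1.0]
width: 0.0499
```

```bash
python3 plan.py 0.2 442,22,160,163.5,0  638,275,110,190.1,0
```

```text
now [441.9  22.2  83.5] [-179.7   -0.2  163.3] w 49.9 t 13.4 q [ -4.  -5. 103.  -0.  83. -78.]
2 0.1 -0.3 -38.2 -0.2 -0.1 -0.1 0.2; 0.0 -0.2 -38.2 -0.2 -0.1 -0.1 0.2
7 -16.6 42.6 7.1 -0.0 0.0 -3.8 0.2; -19.4 41.4 7.1 -0.0 0.0 -3.8 0.2; -22.1 40.0 7.1 -0.0 0.0 -3.8 0.2; -24.7 38.5 7.1 -0.0 0.0 -3.8 0.2; -27.2 36.8 7.1 -0.0 0.0 -3.8 0.2; -29.5 34.9 7.1 -0.0 0.0 -3.8 0.2; -31.8 32.9 7.1 -0.0 0.0 -3.8 0.2
```

Call:
arm_command --commands "0 0 -15 0 0 0 0.2; 0 0 -30 0 0 0 0.2; 0 0 -25 0 0 0 0.2; -10 25 -5 0 0 -3 0.2; -17 42 7 0 0 -4 0.2; -20 41 7 0 0 -4 0.2; -23 40 7 0 0 -4 0.2; -25 38 7 0 0 -4 0.2; -28 36 7 0 0 -4 0.2; -25 28 0 0 0 -3 0.2; -15 15 0 0 0 0 0.2; 0 0 0 0 0 0 0.2"

```text
time: 14.95
tool_pos: [0.6309, 0.2852, 0.1301]
ee_rot: [-3.135, -0.002, -2.966]
wrist_force: [0.9, -0.1, -0.7]
width: 0.0499
```

```bash
python3 plan.py 0.2 638,275,60,190.1,0
python3 - <<'E'
from h import *
p=snapshot("wrist");cv2.imwrite("pics/w2.png",p["img"])
for r in models.tip_of("short_tray",p)[:2]:
    u,v=r["centre"][0]*640,r["centre"][1]*400;print(r,at(p,u,v,.0))
E
```

```text
now [630.9 285.2 130.1] [-1.796e+02 -1.000e-01 -1.699e+02] w 49.9 t 14.9 q [ 20.  25.  63.  -0.  93. -80.]
2 -2.7 -5.4 35.1 -0.2 -0.1 -0.0 0.2; -2.6 -5.5 35.1 -0.2 -0.1 -0.0 0.2
```

View pics/w2.png

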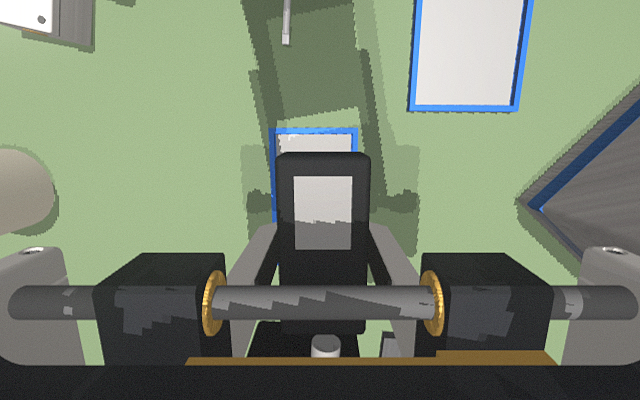

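Call:
arm_command --commands "-3 -5 30 0 0 0 0.2; -3 -5 30 0 0 0 0.2; 0 0 20 0 0 0 0.2; 0 0 0 0 0 0 0.2; 0 0 0 0 0 0 0.2"

```text
time: 15.68
tool_pos: [0.6381, 0.2705, 0.0537]
ee_rot: [-3.134, 0.002, -2.971]
wrist_force: [0.1, -0.6, -2.1]
width: 0.0497
```

```bash
python3 plan.py 0.2 638,275,22,190.1,0,2
```

```text
now [638.1 270.5  53.7] [-1.796e+02  1.000e-01 -1.702e+02] w 49.7 t 15.7 q [ 19.  27.  69.  -0.  84. -81.]
2 -0.3 2.3 15.8 -0.2 0.1 -0.2 0.2; -0.3 2.3 15.8 -0.2 0.1 -0.2 0.2
```

Call:
arm_command --commands "0 2.5 15 0 0 0 0.2; 0 2.5 15 0 0 0 0.2; 0 0 0 0 0 0 0.2; 0 0 4 0 0 0 0.2; 0 0 2 0 0 0 0.2; 0 0 0 0 0 0 0.2"

```text
time: 16.42
tool_pos: [0.6385, 0.2767, 0.0179]
ee_rot: [-3.135, 0.006, -2.97]
wrist_force: [0.4, -0.5, -2.0]
width: 0.0496
```

Call:
arm_command --commands "0 0 2 0 0 0 0.2; 0 0 1.5 0 0 0 0.2; 0 0 0.5 0 0 0 0.2; 0 0 0.5 0 0 0 0.2; 0 0 0 0 0 0 0.2"

```text
time: 17.05
tool_pos: [0.6392, 0.2767, 0.0142]
ee_rot: [-3.135, 0.008, -2.97]
wrist_force: [-0.1, 0.3, -2.3]
width: 0.0498
```

Call:
arm_command --commands "0 0 0.7 0 0 0 0.2; 0 0 0.5 0 0 0 0.2; 0 0 0 0 0 0 0.2; 0 0 0 0 0 0 0.6; 0 0 0 0 0 0 0.65; 0 0 0 0 0 0 0.65; 0 0 -20 0 0 0 0.7; 0 0 -40 0 0 0 0.8; 0 0 -40 0 0 0 1; 0 0 -30 0 0 0 1; 0 0 0 0 0 0 1"

```text
time: 18.42
tool_pos: [0.6399, 0.2781, 0.1555]
ee_rot: [-3.137, 0.018, -2.97]
wrist_force: [0.0, 0.0, 0.1]
width: 0.0941
```

```bash
python3 plan.py 1 445,19,140,83,0
python3 - <<'E'
from h import *
p=snapshot("top")
def q(pts,z,ox=260,oy=160,s=7): return np.array([at(p,ox+(x+.5)/s-.5,oy+(y+.5)/s-.5,z)[:2] for x,y in pts])
for n in ("meter","brick"):
  for r in models.tip_of(n,p)[:3]: print(n,r)
a=cv2.resize(p["img"][165:255,265:365],None,fx=5,fy=5);b=cv2.resize(p["img"][90:180,180:240],None,fx=5,fy=5);cv2.imwrite("pics/d.png",np.hstack([a,b]))
E
```

```text
now [639.9 278.1 155.5] [-179.7    1.  -170.2] w 94.1 t 18.4 q [ 19.  24.  61.  -0.  94. -81.]
14 16.9 -15.9 0.9 0.1 0.1 7.6 1; 14.6 -18.0 0.9 0.1 0.1 7.6 1; 12.1 -19.7 1.0 0.1 0.1 7.6 1; 9.4 -21.2 1.0 0.1 0.1 7.6 1; 6.5 -22.2 1.0 0.1 0.1 7.6 1; 3.5 -22.9 1.0 0.1 0.1 7.6 1; 0.4 -23.2 1.1 0.1 0.1 7.6 1; -2.7 -23.0 1.1 0.1 0.1 7.6 1; -5.7 -22.4 1.1 0.1 0.1 7.6 1; -8.6 -21.5 1.1 0.1 0.1 7.6 1; -11.4 -20.2 1.1 0.1 0.1 7.6 1; -14.0 -18.5 1.1 0.1 0.1 7.6 1; -16.3 -16.4 1.1 0.1 0.1 7.6 1; -18.4 -14.1 1.1 0.1 0.1 7.6 1
meter {'centre': [0.6923, 0.7042], 'conf': 0.9}
meter {'centre': [0.4917, 0.523], 'conf': 0.63}
brick {'centre': [0.3319, 0.3365], 'conf': 0.88}
```

View pics/d.png

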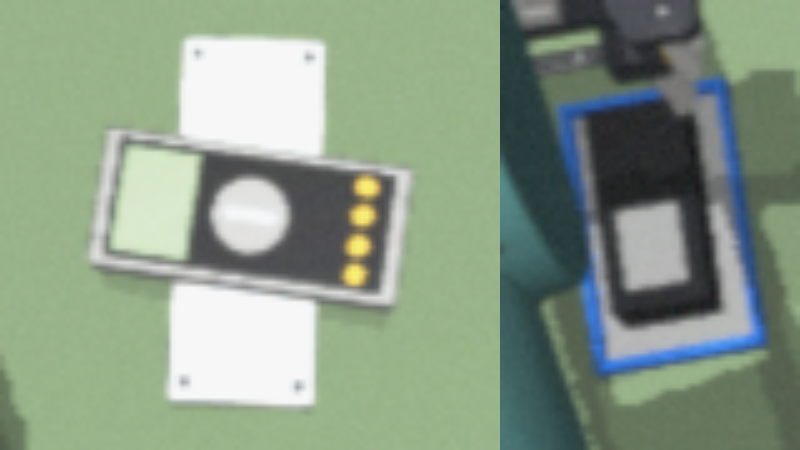

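Call:
arm_command --commands "17 -16 0 0 0 7.6 1; 15 -18 1 0 0 7.6 1; 12 -20 1 0 0 7.6 1; 9 -21 1 0 0 7.6 1; 6 -22 1 0 0 7.6 1; 3 -23 1 0 0 7.6 1; 0 -23 1 0 0 7.6 1; -3 -23 1 0 0 7.6 1; -6 -22 1 0 0 7.6 1; -9 -21 1 0 0 7.6 1; -11 -20 1 0 0 7.6 1; -14 -18 1 0 0 7.6 1"

```text
time: 20.08
tool_pos: [0.4469, 0.0492, 0.1103]
ee_rot: [-3.093, 0.011, 1.67]
wrist_force: [-0.5, -1.0, 0.7]
width: 0.0939
```

```bash
python3 plan.py 1 445,19,120,83,0
```

```text
now [446.9  49.2 110.3] [-177.2    0.6   95.7] w 93.9 t 20.1 q [-0. -3. 98. -1. 88. -6.]
2 -15.0 -2.6 -4.6 -1.3 0.5 6.3 1; -15.1 -0.9 -4.7 -1.3 0.5 6.3 1
```

Call:
arm_command --commands "-14 -3 0 -1.4 0.4 6 1; -14 -1 0 -1.4 0.4 6 1; 0 0 0 0 0 0 1; 0 0 0 0 0 0 1"

```text
time: 20.58
tool_pos: [0.4379, 0.02, 0.1029]
ee_rot: [-3.129, 0.002, 1.454]
wrist_force: [-0.4, -0.1, -0.6]
width: 0.0939
```

```bash
python3 plan.py 1 445,19,51,83,0,3
python3 - <<'E'
from h import *
p=snapshot("top")
P=np.array([at(p,265+(x+.5)/5-.5,165+(y+.5)/5-.5,.074)[:2] for x,y in [(108,129),(412,170),(397,306),(91,264)]])
print(P.mean(0),np.degrees(np.arctan2(*(P[0]-P[1]+P[3]-P[2])[::-1])),np.degrees(np.arctan2(*(P[0]-P[3]+P[1]-P[2])[::-1])))
E
```

```text
now [437.9  20.  102.9] [-1.793e+02  1.000e-01  8.330e+01] w 93.9 t 20.6 q [ -5.  -6. 102.  -0.  86.   2.]
3 -0.0 2.6 17.3 -0.2 0.0 0.1 1; -0.0 2.5 17.3 -0.2 0.0 0.1 1; -0.0 2.4 17.3 -0.2 0.0 0.1 1
[0.44491259 0.01870648] 82.01216579064211 -6.702180583020363
```

Call:
arm_command --commands "0 2.6 17 0 0 0.2 1; 0 2.5 15 0 0 0.2 1; 0 2 8 0 0 0.2 1; 0 0 0 0 0 0 1; 0 0 0 0 0 0 1"

```text
time: 21.25
tool_pos: [0.4444, 0.0205, 0.0582]
ee_rot: [-3.125, 0.002, 1.446]
wrist_force: [-0.2, -0.1, -0.6]
width: 0.0942
```

```bash
python3 plan.py 1 445,18.5,51,82.5,0,2
```

```text
now [444.4  20.5  58.2] [-1.791e+02  1.000e-01  8.290e+01] w 94.2 t 21.2 q [ -5.  -3. 104.  -0.  80.   3.]
2 -0.9 0.5 3.6 -0.5 0.1 0.2 1; -0.9 0.5 3.6 -0.5 0.1 0.2 1
```

Call:
arm_command --commands "-1 0.5 3 -0.5 0 0.2 1; -1 0.5 3 -0.5 0 0.2 0.8; 0 0 0 0 0 0 0.74; 0 0 0 0 0 0 0.74; 0 0 0 0 0 0 0.3; 0 0 0 0 0 0 0.3; 0 0 0 0 0 0 0.3; 0 0 0 0 0 0 0.3; 0 0 0 0 0 0 0.3"

```text
time: 22.38
tool_pos: [0.4458, 0.0181, 0.0532]
ee_rot: [3.137, 0.002, 1.438]
wrist_force: [-0.2, -0.9, -0.9]
width: 0.0638
```

```bash
python3 plan.py 0.3 446,18,170,82.5,0 590,-278,150,15.4,50
```

```text
now [445.8  18.1  53.2] [1.797e+02 1.000e-01 8.240e+01] w 63.8 t 22.4 q [ -5.  -4. 105.  -0.  78.   3.]
3 -0.1 0.2 -38.9 0.1 0.0 -0.0 0.3; -0.1 0.2 -38.9 0.1 0.0 -0.0 0.3; -0.0 0.1 -38.9 0.1 0.0 -0.0 0.3
8 -34.3 22.7 2.5 -3.6 5.5 7.8 0.3; -31.1 27.0 0.9 -3.6 5.5 7.8 0.3; -27.2 31.0 -0.0 -3.6 5.5 7.8 0.3; -22.7 34.4 -0.3 -3.6 5.5 7.8 0.3; -17.8 37.2 0.0 -3.6 5.5 7.8 0.3; -12.6 39.2 1.0 -3.6 5.5 7.8 0.3; -7.3 40.5 2.6 -3.6 5.5 7.8 0.3; -2.1 40.9 4.7 -3.6 5.5 7.8 0.3
```

Call:
arm_command --commands "0 0 -20 0 0 0 0.3; 0 0 -38 0 0 0 0.3; 0 0 -38 0 0 0 0.3; 0 0 -20 0 0 0 0.3; -24 16 2 -2 3 5 0.3; -32 25 1 -3.6 5.5 7.8 0.3; -27 31 0 -3.6 5.5 7.8 0.3; -23 34 0 -3.6 5.5 7.8 0.3; -18 37 0 -3.6 5.5 7.8 0.3; -10 30 1 -2 3 5 0.3; 0 0 0 0 0 0 0.3"

```text
time: 23.75
tool_pos: [0.5461, -0.186, 0.1524]
ee_rot: [3.017, -0.569, 0.712]
wrist_force: [-0.5, 0.1, -2.5]
width: 0.0638
```

```bash
python3 plan.py 0.3 590,-278,150,15.4,50
```

```text
now [ 546.1 -186.   152.4] [172.9 -32.6  40.8] w 63.8 t 23.8 q [-43.  -3.  99.  33.  74.   2.]
3 -8.0 33.0 -0.0 -3.3 5.3 6.7 0.3; -4.1 33.7 1.3 -3.3 5.3 6.7 0.3; -0.4 33.9 3.0 -3.3 5.3 6.7 0.3
```

Call:
arm_command --commands "-8 33 0 -3.3 5.3 6.7 0.3; -4 33 1 -3.3 5.3 6.7 0.3; 0 30 3 -3 5 6 0.3; 0 0 0 0 0 0 0.3; 0 0 0 0 0 0 0.3"

```text
time: 24.38
tool_pos: [0.5887, -0.2692, 0.1491]
ee_rot: [3.138, -0.87, 0.288]
wrist_force: [-0.1, -0.1, -1.4]
width: 0.064
```

```bash
python3 plan.py 0.3 598,-276,110,15.4,50
python3 - <<'E'
from h import *
p=snapshot("scene");s=cv2.resize(p["img"][200:400,200:440],None,fx=2.5,fy=2.5,interpolation=cv2.INTER_CUBIC)
cv2.imwrite("pics/s1.png",s)
E
```

```text
now [ 588.7 -269.2  149.1] [179.8 -49.8  16.5] w 64.0 t 24.4 q [-53.   2. 103.  52.  65.   1.]
1 -25.4 9.0 30.6 -0.6 0.2 0.7 0.3
```

View pics/s1.png

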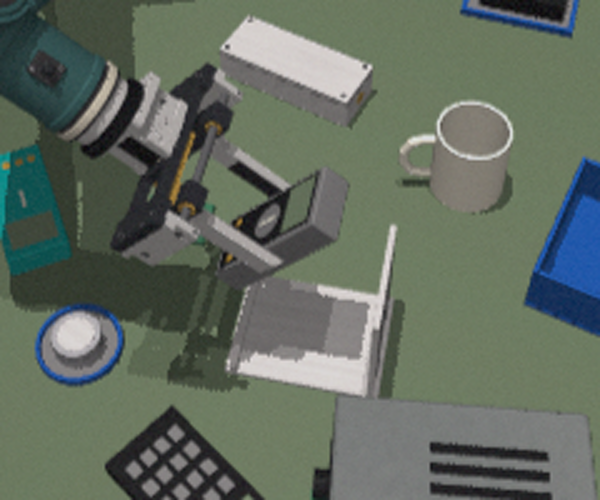

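```bash
python3 plan.py 0.3 606,-273,95,15.4,50,3
```

```text
now [ 588.7 -269.1  149.1] [179.8 -49.8  16.5] w 63.7 t 24.4 q [-53.   2. 103.  52.  65.   1.]
3 -10.5 2.8 15.6 -0.2 0.1 0.2 0.3; -10.5 2.8 15.6 -0.2 0.1 0.2 0.3; -10.5 2.8 15.6 -0.2 0.1 0.2 0.3
```

Call:
arm_command --commands "-10 3 16 -0.2 0 0.2 0.3; -10 3 16 -0.2 0 0.2 0.3; -10 3 14 -0.2 0 0.2 0.3; 0 0 0 0 0 0 0.3; 0 0 0 0 0 0 0.3"

```text
time: 25.05
tool_pos: [0.6084, -0.2709, 0.0927]
ee_rot: [3.139, -0.868, 0.277]
wrist_force: [0.2, -0.8, -2.4]
width: 0.0636
```

```bash
python3 plan.py 0.3 615,-271,72,15.4,50,3
```

```text
now [ 608.4 -270.9   92.7] [179.9 -49.7  15.9] w 63.6 t 25.1 q [-51.   8. 104.  55.  59.  -3.]
3 -3.9 0.6 6.1 -0.1 0.1 0.1 0.3; -3.9 0.6 6.1 -0.1 0.1 0.1 0.3; -3.9 0.6 6.1 -0.1 0.1 0.1 0.3
```

Call:
arm_command --commands "-4 0 6 0 0 0 0.3; -4 0 6 0 0 0 0.3; -4 0 5 0 0 0 0.3; 0 0 0 0 0 0 0.3; 0 0 0 0 0 0 0.3"

```text
time: 25.68
tool_pos: [0.6141, -0.2704, 0.0726]
ee_rot: [3.136, -0.869, 0.279]
wrist_force: [0.3, -0.2, -3.1]
width: 0.0638
```

```bash
python3 plan.py 0.3 619,-270,65,15.4,50,3
python3 - <<'E'
from h import *
p=snapshot("scene");s=cv2.resize(p["img"][260:370,270:390],None,fx=5,fy=5,interpolation=cv2.INTER_CUBIC)
cv2.imwrite("pics/s2.png",s)
E
```

```text
now [ 614.1 -270.4   72.6] [179.7 -49.8  16. ] w 63.8 t 25.7 q [-50.  10. 104.  57.  57.  -5.]
3 -0.9 0.3 2.9 -0.0 0.1 0.1 0.3; -0.9 0.3 2.9 -0.0 0.1 0.1 0.3; -0.9 0.3 2.9 -0.0 0.1 0.1 0.3
```

View pics/s2.png

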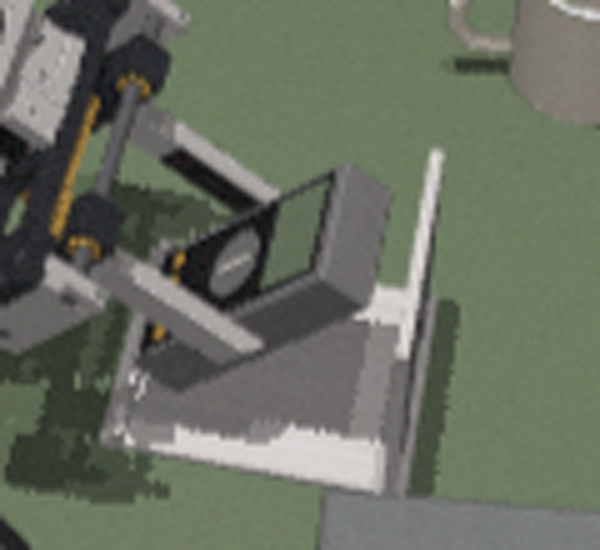

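Call:
arm_command --commands "-2 0 3 0 0 0 0.3; -2 0 3 0 0 0 0.3; -1 0 1.5 0 0 0 0.3; -0.8 0 1 0 0 0 0.3; 0 0 0 0 0 0 0.3"

```text
time: 26.35
tool_pos: [0.6173, -0.27, 0.0631]
ee_rot: [3.134, -0.871, 0.28]
wrist_force: [-0.1, -0.5, -1.2]
width: 0.0638
```

Call:
arm_command --commands "1.3 0 1.5 0 0 0 0.3; 1.3 0 1.5 0 0 0 0.3; 0.7 0 0.8 0 0 0 0.3; 0 0 0 0 0 0 0.3"

```text
time: 26.85
tool_pos: [0.6225, -0.2687, 0.0632]
ee_rot: [3.133, -0.87, 0.281]
wrist_force: [-0.4, 0.5, -1.7]
width: 0.0632
```

Call:
arm_command --commands "0.7 0 0.8 0 0 0 0.3; 0.7 0 0.8 0 0 0 0.3; 0.7 0 0.8 0 0 0 0.3; 0 0 0 0 0 0 0.3"

```text
time: 27.35
tool_pos: [0.6258, -0.2677, 0.0631]
ee_rot: [3.133, -0.87, 0.281]
wrist_force: [0.4, 0.4, -1.7]
width: 0.0638
```

Call:
arm_command --commands "0.7 0 0.8 0 0 0 0.3; 0.7 0 0.8 0 0 0 0.3; 0 0 0 0 0 0 0.3"

```text
time: 27.72
tool_pos: [0.6271, -0.2675, 0.0631]
ee_rot: [3.132, -0.869, 0.282]
wrist_force: [-1.6, 0.2, -1.6]
width: 0.0636
```

Run:
```python
from h import *
p=snapshot("scene");s=cv2.resize(p["img"][260:370,270:390],None,fx=5,fy=5,interpolation=cv2.INTER_CUBIC)
cv2.imwrite("pics/s3.png",s);print(robot.get_obs()["wrist_force"])
```

```text
[-3.69682886 -0.54443291 -0.61629665]
```

View pics/s3.png

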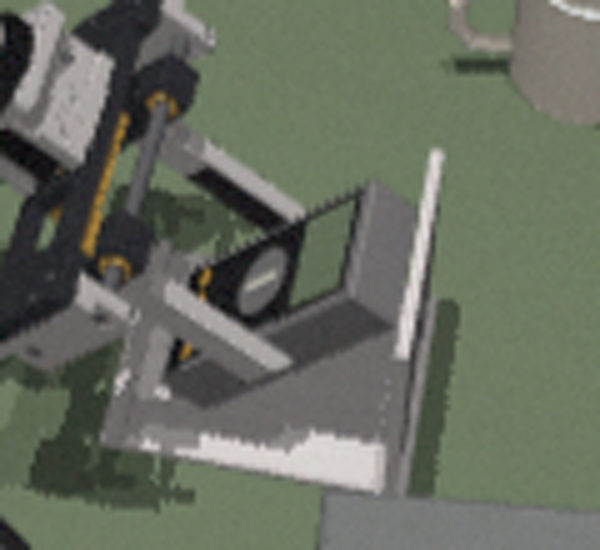

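Call:
arm_command --commands "-0.4 0 0.4 0 0 0 0.3; 0 0 0 0 0 0 0.3; 0 0 0 0 0 0 0.72; 0 0 0 0 0 0 0.8; 0 0 0 0 0 0 0.9; 0 0 0 0 0 0 0.9"

```text
time: 28.52
tool_pos: [0.629, -0.2681, 0.0652]
ee_rot: [3.129, -0.873, 0.283]
wrist_force: [0.3, 0.3, -0.2]
width: 0.0842
```

Run:
```python
from h import *
p=snapshot("scene");s=cv2.resize(p["img"][260:370,270:390],None,fx=5,fy=5,interpolation=cv2.INTER_CUBIC)
cv2.imwrite("pics/s4.png",s);o=robot.get_obs();print(o["wrist_force"],o["width"])
```

```text
[0.33138623 1.1101923  0.47415504] 0.08472130631527483
```

View pics/s4.png

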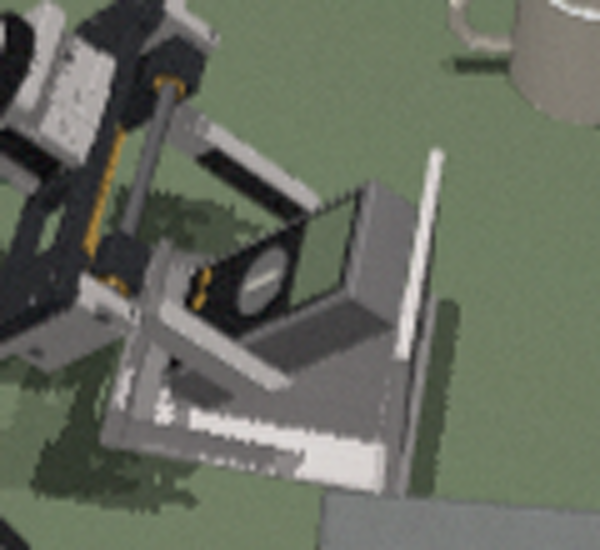

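Call:
arm_command --commands "0 0 -15 0 0 0 1; 0 0 -35 0 0 0 1; 0 0 -45 0 0 0 1; 0 0 -45 0 0 0 1; 0 0 -30 0 0 0 1; 0 0 0 0 0 0 1"

```text
time: 29.32
tool_pos: [0.4973, -0.3043, 0.1804]
ee_rot: [3.124, -0.872, 0.286]
wrist_force: [-0.8, -0.9, -0.1]
width: 0.0938
```

```bash
python3 plan.py 1 448,21,130,177.7,0
python3 - <<'E'
from h import *
p=snapshot("top")
for n in ("enclosure","meter"):
  for r in models.tip_of(n,p)[:3]: print(n,r)
im=p["img"][160:260,260:370]
g=cv2.inRange(im,(190,190,190),(255,255,255));cs,_=cv2.findContours(g,cv2.RETR_EXTERNAL,cv2.CHAIN_APPROX_NONE);c=max(cs,key=len)
P=np.array([at(p,260+a[0][0],160+a[0][1],.044)[:2]*1000 for a in c],np.float32);print(cv2.minAreaRect(P))
a=cv2.resize(im,None,fx=3.6,fy=3.6);b=cv2.resize(p["img"][80:180,390:480],None,fx=3.6,fy=3.6);cv2.imwrite("pics/e.png",np.hstack([a,b]))
E
```

```text
now [ 497.3 -304.3  180.4] [179.  -50.   16.4] w 93.8 t 29.3 q [-65.  -4. 105.  51.  75.  -3.]
19 -0.5 -17.2 3.2 3.6 -0.5 -7.8 1; 1.8 -16.9 4.3 3.6 -0.5 -7.8 1; 4.1 -16.2 5.3 3.6 -0.5 -7.8 1; 6.3 -15.1 6.2 3.6 -0.5 -7.8 1; 8.3 -13.7 7.1 3.6 -0.5 -7.8 1; 10.1 -12.0 7.8 3.6 -0.5 -7.8 1; 11.7 -10.0 8.4 3.6 -0.5 -7.8 1; 13.0 -7.7 8.9 3.6 -0.5 -7.8 1; 14.0 -5.3 9.2 3.6 -0.5 -7.8 1; 14.6 -2.8 9.3 3.6 -0.5 -7.8 1; 14.9 -0.2 9.2 3.6 -0.5 -7.8 1; 14.8 2.4 9.0 3.6 -0.5 -7.8 1; 14.4 5.0 8.7 3.6 -0.5 -7.8 1; 13.6 7.4 8.1 3.6 -0.5 -7.8 1; 12.5 9.7 7.5 3.6 -0.5 -7.8 1; 11.2 11.7 6.7 3.6 -0.5 -7.8 1; 9.5 13.5 5.8 3.6 -0.5 -7.8 1; 7.6 15.0 4.8 3.6 -0.5 -7.8 1; 5.5 16.2 3.7 3.6 -0.5 -7.8 1
enclosure {'centre': [0.4894, 0.5288], 'conf': 0.63}
meter {'centre': [0.6959, 0.703], 'conf': 0.76}
meter {'centre': [0.3209, 0.7958], 'conf': 0.75}
meter {'centre': [0.682, 0.3145], 'conf': 0.66}
((448.3497009277344, 21.340774536132812), (66.8195571899414, 169.7709197998047), 87.71644592285156)
```

View pics/e.png

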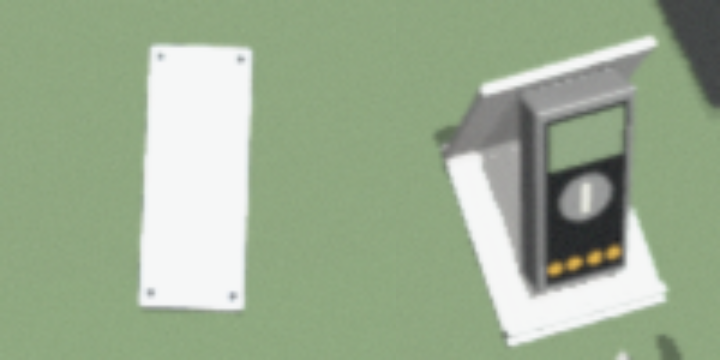

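```bash
python3 plan.py 1 448,21,130,-2.3,0
```

```text
now [ 498.  -301.9  177.2] [179.5 -49.9  16.2] w 94.1 t 29.5 q [-65.  -4. 105.  51.  75.  -3.]
8 -1.1 -40.6 7.5 -0.9 -6.2 2.1 1; -1.9 -40.6 6.9 -0.9 -6.2 2.1 1; -2.7 -40.7 6.5 -0.9 -6.2 2.1 1; -3.5 -40.6 6.2 -0.9 -6.2 2.1 1; -4.3 -40.6 5.9 -0.9 -6.2 2.1 1; -5.2 -40.5 5.8 -0.9 -6.2 2.1 1; -6.1 -40.4 5.7 -0.9 -6.2 2.1 1; -7.0 -40.3 5.8 -0.9 -6.2 2.1 1
```

Call:
arm_command --commands "-1 -35 5 -0.9 -6.2 2.1 1; -2 -40 5 -0.9 -6.2 2.1 1; -3 -40 5 -0.9 -6.2 2.1 1; -4 -40 5 -0.9 -6.2 2.1 1; -4 -40 5 -0.9 -6.2 2.1 1; -5 -40 5 -0.9 -6.2 2.1 1; -6 -35 5 -0.9 -6.2 2.1 1; -4 -25 3 -0.9 -6 2.1 1; 0 0 0 0 0 0 1; 0 0 0 0 0 0 1"

```text
time: 30.72
tool_pos: [0.4427, 0.0087, 0.128]
ee_rot: [-3.131, 0.041, -0.03]
wrist_force: [0.7, 0.5, 0.9]
width: 0.0939
```

```bash
python3 plan.py 1 448,21,80,-2.3,0,3
```

```text
now [442.7   8.7 128. ] [-179.4    2.4   -1.7] w 93.9 t 30.7 q [-7. -5. 98.  0. 90. 85.]
3 2.3 -4.0 16.0 -0.2 0.8 0.2 1; 2.1 -4.0 16.0 -0.2 0.8 0.2 1; 1.8 -4.1 16.0 -0.2 0.8 0.2 1
```

Call:
arm_command --commands "2 -4 16 0 0.8 0.2 1; 2 -4 16 0 0.8 0.2 1; 2 -4 16 0 0.8 0.2 1; 0 0 0 0 0 0 1; 0 0 0 0 0 0 1"

```text
time: 31.35
tool_pos: [0.4465, 0.0165, 0.0788]
ee_rot: [-3.131, -0.006, -0.047]
wrist_force: [0.2, 0.0, -0.0]
width: 0.0938
```

```bash
python3 plan.py 1 448,21,20,-2.3,0,4
```

```text
now [446.5  16.5  78.8] [-179.4   -0.3   -2.7] w 93.8 t 31.4 q [ -6.  -5. 103.   1.  82.  87.]
4 0.2 -1.0 14.7 -0.1 -0.1 -0.1 1; 0.3 -1.0 14.7 -0.1 -0.1 -0.1 1; 0.3 -1.1 14.7 -0.1 -0.1 -0.1 1; 0.3 -1.1 14.7 -0.1 -0.1 -0.1 1
```

Call:
arm_command --commands "0.5 -2 14 0 0 -0.1 1; 0.5 -1.5 14 0 0 -0.1 1; 0.5 -1 14 0 0 -0.1 1; 0 0 12 0 0 0 1; 0 0 0 0 0 0 0.85; 0 0 0 0 0 0 0.78; 0 0 0 0 0 0 0.78; 0 0 0 0 0 0 0.3; 0 0 0 0 0 0 0.3; 0 0 0 0 0 0 0.3; 0 0 0 0 0 0 0.3; 0 0 0 0 0 0 0.3"

```text
time: 32.85
tool_pos: [0.4498, 0.0213, 0.0223]
ee_rot: [-3.131, -0.008, -0.042]
wrist_force: [0.2, 0.3, -1.2]
width: 0.0658
```

```bash
python3 plan.py 0.3 448,21,100,-2.3,0 431,380,90,9.7,0
```

```text
now [449.8  21.3  22.3] [-179.4   -0.5   -2.4] w 65.8 t 32.9 q [ -5.  -2. 107.   1.  74.  87.]
2 -0.5 -0.2 -38.8 -0.3 -0.2 -0.1 0.3; -0.7 0.0 -38.8 -0.3 -0.2 -0.1 0.3
8 -3.9 -44.8 1.2 -0.0 0.0 -1.5 0.3; -2.8 -44.8 1.2 -0.0 0.0 -1.5 0.3; -1.6 -44.9 1.2 -0.0 0.0 -1.5 0.3; -0.4 -44.9 1.2 -0.0 0.0 -1.5 0.3; 0.8 -44.9 1.2 -0.0 0.0 -1.5 0.3; 2.0 -44.9 1.2 -0.0 0.0 -1.5 0.3; 3.1 -44.8 1.2 -0.0 0.0 -1.5 0.3; 4.3 -44.7 1.2 -0.0 0.0 -1.5 0.3
```

Call:
arm_command --commands "0 0 -15 0 0 0 0.3; 0 0 -35 0 0 0 0.3; 0 0 -30 0 0 0 0.3; -3 -25 0 0 0 -1 0.3; -3 -40 1 0 0 -1.5 0.3; -2 -45 1 0 0 -1.5 0.3; -1 -45 1 0 0 -1.5 0.3; 0 -45 1 0 0 -1.5 0.3; 1 -45 1 0 0 -1.5 0.3; 2 -45 1 0 0 -1.5 0.3; 3 -35 0 0 0 -1.5 0.3; 0 0 0 0 0 0 0.3"

```text
time: 34.35
tool_pos: [0.4274, 0.3537, 0.1049]
ee_rot: [-3.135, -0.005, 0.161]
wrist_force: [0.4, -0.5, -4.8]
width: 0.0656
```

```bash
python3 plan.py 0.3 433,380,60,9.7,0,3;python3 - <<'E'
from h import *
p=snapshot("wrist")
for r in models.tip_of("long_tray",p)[:2]:
    u,v=r["centre"][0]*640,r["centre"][1]*400;print(r,at(p,u,v,.0))
E
```

```text
now [427.4 353.7 104.9] [-179.6   -0.3    9.2] w 65.6 t 34.4 q [ 34.   8.  87.   0.  85. 114.]
3 3.2 -8.2 15.0 -0.1 -0.1 -0.2 0.3; 3.2 -8.3 15.0 -0.1 -0.1 -0.2 0.3; 3.3 -8.3 15.0 -0.1 -0.1 -0.2 0.3
```

Call:
arm_command --commands "3 -8 14 0 0 0 0.3; 3 -8 14 0 0 0 0.3; 3 -8 14 0 0 0 0.3; 0 0 8 0 0 0 0.3; 0 0 0 0 0 0 0.3; 0 0 0 0 0 0 0.3"

```text
time: 35.2
tool_pos: [0.4334, 0.375, 0.0497]
ee_rot: [-3.139, -0.001, 0.154]
wrist_force: [0.6, -0.5, -5.0]
width: 0.0654
```

```bash
python3 plan.py 0.3 433,380,36,9.7,0,3
```

```text
now [433.4 375.   49.7] [-1.799e+02 -1.000e-01  8.800e+00] w 65.4 t 35.2 q [ 35.  12.  88.   0.  79. 116.]
3 0.1 -1.7 4.6 -0.0 -0.0 -0.3 0.3; 0.1 -1.7 4.6 -0.0 -0.0 -0.3 0.3; 0.1 -1.7 4.6 -0.0 -0.0 -0.3 0.3
```

Call:
arm_command --commands "0 -1.7 5 0 0 -0.4 0.3; 0 -1.7 5 0 0 -0.4 0.3; 0 -1.5 5 0 0 -0.4 0.3; 0 0 3 0 0 0 0.3; 0 0 0 0 0 0 0.3; 0 0 0 0 0 0 0.3"

```text
time: 35.95
tool_pos: [0.4332, 0.3805, 0.0319]
ee_rot: [-3.138, -0.003, 0.177]
wrist_force: [0.4, -0.4, -4.6]
width: 0.0657
```

Call:
arm_command --commands "0 0 2 0 0 0 0.3; 0 0 1.5 0 0 0 0.3; 0 0 1 0 0 0 0.3; 0 0 0.7 0 0 0 0.3; 0 0 0 0 0 0 0.3"

```text
time: 36.58
tool_pos: [0.4336, 0.3807, 0.0268]
ee_rot: [-3.138, -0.004, 0.176]
wrist_force: [0.3, 0.5, -4.2]
width: 0.0656
```

Call:
arm_command --commands "0 0 0.8 0 0 0 0.3; 0 0 0.5 0 0 0 0.3; 0 0 0.5 0 0 0 0.3; 0 0 0 0 0 0 0.3"

```text
time: 37.08
tool_pos: [0.4338, 0.3808, 0.0265]
ee_rot: [-3.137, -0.005, 0.176]
wrist_force: [-0.5, -0.1, -3.3]
width: 0.0658
```

Call:
arm_command --commands "0 0 0.7 0 0 0 0.3; 0 0 0 0 0 0 0.3; 0 0 0 0 0 0 0.78; 0 0 0 0 0 0 0.8; 0 0 0 0 0 0 0.85; 0 0 0 0 0 0 0.85; 0 0 -20 0 0 0 0.85; 0 0 -40 0 0 0 1; 0 0 -40 0 0 0 1; 0 0 -45 0 0 0 1; 0 0 -45 0 0 0 1; 0 0 0 0 0 0 1"

```text
time: 38.58
tool_pos: [0.4339, 0.3805, 0.2228]
ee_rot: [-3.135, -0.01, 0.176]
wrist_force: [0.1, -0.0, 0.2]
width: 0.094
```

Call:
arm_command --commands "-20 0 0 0 0 0 1; -40 0 0 0 0 0 1; -40 0 0 0 0 0 1; -20 0 0 0 0 0 1; 0 0 0 0 0 0 1; 0 0 0 0 0 0 1"

```text
time: 39.33
tool_pos: [0.3115, 0.3571, 0.2132]
ee_rot: [-3.141, -0.0, 0.175]
wrist_force: [0.5, -0.2, 0.4]
width: 0.0941
```

Run:
```python
from h import *
p=snapshot("top")
H=dict(tin=.004,brick=.004,enclosure=.004,mug=0)
for q in H:
    for r in models.tip_of(q,p)[:1]: print(q,at(p,r["centre"][0]*640,r["centre"][1]*400,H[q]).round(3),r["conf"])
im=p["img"];print(robot.get_obs()["tool_pos"])
cv2.imwrite("pics/f.png",cv2.resize(im[60:280,110:520],None,fx=1.9,fy=1.9,interpolation=cv2.INTER_CUBIC))
```

```text
tin [ 0.427 -0.388  0.004] 0.72
brick [0.639 0.283 0.004] 0.81
enclosure [0.435 0.384 0.004] 0.63
mug [ 0.68  -0.027  0.   ] 0.78
[0.31186456 0.35723206 0.21384247]
```

View pics/f.png

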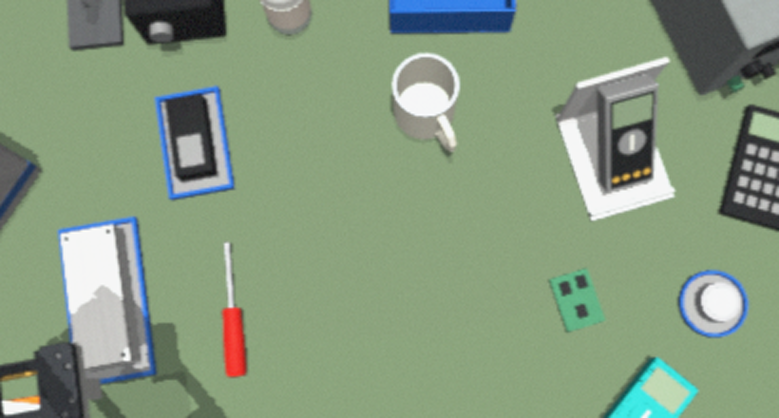

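Run:
```python
from h import *
p=snapshot("top");g=R.from_euler("z",9.9,True).as_matrix()
for n,c,z,w,l in (("encl",(.4318,.3808),.048,.066,.17),("brick",(.639,.277),.034,.05,.105)):
    for s in ((1,1),(1,-1),(-1,-1),(-1,1)): print(n,((proj(p,np.array([*c,z])+g@[s[0]*l/2,s[1]*w/2,0])-[110,60])*1.9).round())
robot.close_job()
```

```text
encl [ 58. 233.]
encl [111. 224.]
encl [128. 360.]
encl [ 74. 370.]
brick [162.  99.]
brick [201.  93.]
brick [212. 171.]
brick [173. 178.]
the job is handed in; nothing more can be done
```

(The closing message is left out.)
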